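# Make the pastry mat ready for rolling out

### The job

Get the pastry mat ready for rolling out. First clear it: stand every stray spice jar upright in the wooden caddy, one to a compartment, and take the flour shaker out of the caddy and stand it upright on the mat, in the strip beyond the thick line, clear of the pin. Once the jars are away, roll the rolling pin along the mat, rolling and never lifting it, and leave it lying still right over the thick line and along it; leave the lemon, garlic and scissors where they are.

Things in the scene. Friction and masses are not known exactly. Their poses are not given: they have to be found in the camera images.
- mat: Fixed pastry mat: dark grey-green sheet, 280 mm (its x, away from the robot) by 380 mm (its y, to the left), 3 mm thick, pale printed lines: thin frame, ruler ticks, ONE thick line (8 mm) right across it along its x. Origin at the centre of its underside. Behind it the wall boiler overhangs the worktop from x = 0.68 m on, y -0.2 to 0.22 m, above z = 0.29 m: keep the arm clear of it.
- mat_line (a point): Middle of the thick line, on the mat's top face, 50 mm to the mat's +y side of its centre. The line runs along this frame's x, almost the whole 260 mm across the mat; the strip of mat beyond it (+y side) is 140 mm wide.
- pin: Wooden rolling pin, about 0.75 kg, at the right-hand (-y) end of the mat: barrel 84 mm across and 180 mm long, a fixed 30 x 50 mm handle at each end. Origin on its axis at mid-length, 45 mm above the worktop; x along the axis, y and z turn as it rolls. Starts within 4 degrees of parallel to the thick line, 16 to 19 cm from it; keeps its direction as it rolls; let go at 5 cm/s it coasts 1 to 2 cm.
- caddy: Open wooden spice caddy, fixed, left of the mat: 208 mm (x) by 146 mm (y), walls 4 mm thick and 56 mm high, floor 6 mm thick. Two rows of four square compartments, 47 mm by 47 mm inside, each row along its x (51 mm pitch), the rows separated by a 36 mm wide channel in which a teaspoon lies. Origin at the centre of its underside.
- shaker_mid (a point): White and grey flour shaker, the only one: round white body up to 44 mm in diameter (widest 30 mm above its foot, narrowing to 35 mm at 60 mm), straight grey cap 34 mm in diameter from 62 to 78 mm above its foot, domed above that, 90 mm high in all, foot 36 mm in diameter, 0.11 kg, standing in a compartment of the caddy at the start. This point is on its axis half-way up (45 mm); z up its axis.
- lemon_1: Lemon, about 80 x 57 x 56 mm, on the worktop behind the mat; leave alone. Origin under its centre.
- garlic_1: Garlic bulb, about 58 mm, on the worktop behind the mat; leave alone. Origin under its centre.
- scissors_1: Kitchen scissors, 206 x 84 x 11 mm, lying behind the gap between caddy and mat; leave alone. Origin under the centre.
- spice_0_mid (a point): Stray spice jar standing upright on the mat (or absent: then None): round, dark screw cap, 41 mm in diameter all the way up, 105 mm high, 0.12 kg, smooth and bottom-heavy. Point on its axis half-way up (52.5 mm above its foot); z up its axis.
- spice_1_mid (a point): Stray spice jar standing upright on the mat (or absent: then None): round, dark screw cap, 41 mm in diameter all the way up, 105 mm high, 0.12 kg, smooth and bottom-heavy. Point on its axis half-way up (52.5 mm above its foot); z up its axis.
- spice_2_mid (a point): Stray spice jar standing upright on the mat (or absent: then None): round, dark screw cap, 41 mm in diameter all the way up, 105 mm high, 0.12 kg, smooth and bottom-heavy. Point on its axis half-way up (52.5 mm above its foot); z up its axis.
- spice_3_mid (a point): Stray spice jar standing upright on the mat (or absent: then None): round, dark screw cap, 41 mm in diameter all the way up, 105 mm high, 0.12 kg, smooth and bottom-heavy. Point on its axis half-way up (52.5 mm above its foot); z up its axis.
- spice_4_mid (a point): Stray spice jar standing upright on the mat (or absent: then None): round, dark screw cap, 41 mm in diameter all the way up, 105 mm high, 0.12 kg, smooth and bottom-heavy. Point on its axis half-way up (52.5 mm above its foot); z up its axis.
- home_0_mid (a point): Spice jar, same kind as the stray ones, that already stands in one compartment of the caddy and stays there. Point on its axis half-way up (52.5 mm).
- home_1_mid (a point): Spice jar, same kind as the stray ones, that already stands in one compartment of the caddy and stays there. Point on its axis half-way up (52.5 mm).
- cell0 (a point): Centre of the floor (6 mm above the worktop) of one compartment of the caddy, at x -76.5 mm, y -45.5 mm from the caddy's centre in its frame.
- cell1 (a point): Centre of the floor (6 mm above the worktop) of one compartment of the caddy, at x -25.5 mm, y -45.5 mm from the caddy's centre in its frame.
- cell2 (a point): Centre of the floor (6 mm above the worktop) of one compartment of the caddy, at x 25.5 mm, y -45.5 mm from the caddy's centre in its frame.
- cell3 (a point): Centre of the floor (6 mm above the worktop) of one compartment of the caddy, at x 76.5 mm, y -45.5 mm from the caddy's centre in its frame.
- cell4 (a point): Centre of the floor (6 mm above the worktop) of one compartment of the caddy, at x -76.5 mm, y 45.5 mm from the caddy's centre in its frame.
- cell5 (a point): Centre of the floor (6 mm above the worktop) of one compartment of the caddy, at x -25.5 mm, y 45.5 mm from the caddy's centre in its frame.
- cell6 (a point): Centre of the floor (6 mm above the worktop) of one compartment of the caddy, at x 25.5 mm, y 45.5 mm from the caddy's centre in its frame.
- cell7 (a point): Centre of the floor (6 mm above the worktop) of one compartment of the caddy, at x 76.5 mm, y 45.5 mm from the caddy's centre in its frame.
- spice_5_mid (a point): Stray spice jar standing upright on the mat (or absent: then None): round, dark screw cap, 41 mm in diameter all the way up, 105 mm high, 0.12 kg, smooth and bottom-heavy. Point on its axis half-way up (52.5 mm above its foot); z up its axis.
Mind the look-alikes: they are no part of the job. Leave any blue look-alike of the part that bears spice_3_mid alone.

How it is judged:
By the outcome, as a careful person would: the job done as asked, in the order asked, and still so for the second after the job is handed in, with the robot touching nothing.
Of spice_0, spice_1, spice_2, spice_3, spice_4, spice_5 only 4 to 6 are there at a start; the rules pass over those that are not, and their reading is None.
At some moment in a run one of spice_0, spice_1, spice_2, spice_3, spice_4, spice_5, shaker may be knocked a few centimetres aside while the robot is not near it.
It also fails if it takes over 210 s, if anything falls off the work surface, if the arm or the gripper's body presses on something with over 40 N, if the wrist force passes 120 N, or if a joint passes its speed limit or range.

### The arm

A 6-joint arm with a two-finger parallel gripper is mounted at the origin on a cart in front of the work surface, level with it; the furniture and walls round the work are solid. World frame = base frame: x ahead of the robot, y to its left, z up, the work surface at z = 0. Lengths are in m, angles in rad, forces in N, time in s.
With the tool pointing down it reaches from about 0.35 to 0.85 m from the base axis. Payload 8.1 kg.
Tool frame: the origin (TCP) lies at the very end of the fingers, on their centre line; the grasp point (between the pads) lies robot.grip_point_offset behind it (robot.grip_point_offset is the distance from the TCP to the grasp point, in m); z points along the fingers, y is the line along which they close (so a half turn about z gives the same grasp; the last joint's range is limited). The gripper opens to 93 mm and grips with 3 to 60 N. Pads are 15 mm wide; open, the fingers measure 128 mm over their backs; the gripper's body (75 mm by 188 mm) begins 65 mm behind the grasp point.
Start: joints at [1.168, 0.13, 1.488, -0, 1.523, -0.085], TCP at [0.187, 0.57, 0.219] pointing down, gripper open.
Joint ranges: [-2.96, 2.96], [-0.89, 2.26], [0.02, 2.5], [-1.34, 4.48], [0, 2.73], [-2.66, 2.66]. Speed limits (rad/s): [2.39, 2.39, 2.79, 3.14, 3.14, 3.14].

### API

Orientations are given as a rotation vector (axis times angle).
In Python, from plant import robot, eyes gives the robot as it stands. The module is installed in compiled form; this text tells all that it offers.
- The arm moves only by the tool apply_moves, never from a script. Its argument "steps" is one flat list of numbers, 7 for each row, row after row: the shift along the tool's x, y, z in units of 30 mm (1.0 is 30 mm), then the turn, a rotation vector about the tool's x, y, z in units of 6 degrees (1.0 is 6 degrees), then the opening in per cent of the stroke, from 0 (shut) to 100 (fully open). In form: [dx, dy, dz, ax, ay, az, fingers, dx, dy, dz, ax, ay, az, fingers, ...]. A call has 1 to 12 rows; each row shifts and turns the commanded pose from where the row before left it, along the tool's axes as they then stand; what a row does not reach is not made up. A row lasts 1/12 s, in which the tool goes at most 41.7 mm and 7.16 degrees, less where a joint would pass 70% of its speed; a pose out of reach is approached as far as the arm can. A call is refused whole if a number of a shift passes 1 or a number of a turn 1, either way. A call with a gripper value outside its range is refused whole. The fingers move at their own pace and stop on an object; "grip_force" is the grip in N (left out, the last holds). Time passes only in rows, so rows that do not move let the fingers close. It gives the time, the measured TCP pose, the force, the opening and the grip force at its end, in the units of the state.
- robot.read_state(): the state, without advancing time (a new reading comes with each control period).
- eyes.read_camera(name): name is "side" or "top"; returns the picture (420x560x3 uint8, red, green, blue); there is no depth.
- eyes.calibration(name): a dict with "K" (3x3 intrinsics, pixels), "R" (3x3) and "t" (3): a world point X has camera coordinates R X + t. Camera axes: x right, y down, z forward; pixel columns grow to the right and rows downward; lengths in m; the calibration is good to about 2 mm. A picture is of the moment at which its call begins. calibration takes no time and is no camera call.
- robot.close_job(): hands the job in; it is judged then, once.
Trained networks look in the newest picture that a camera, given by its name, has taken for a name from the list of things; names that differ only in an ending like _2 or _b are one class to them, and where a whole thing is asked for, a point or a joint stands for the part that bears it (a point fixed in the world has none). Each returns a list of dicts, best first, with "conf" (0 to 1); they miss things now and then, are a little off and sometimes report something else, mostly with a low value. They report only what shows in the picture. A call takes as long as a camera call. They do not tell look-alikes from the thing itself.
- eyes.search_frame(camera, thing): "rect" ([left, top, width, height] in pixels, round what is visible of it).
- eyes.place_of(camera, thing): "xy" ([column, row] in pixels: a listed point, or the origin of a listed thing).
The state is a dict: "t": time; "q": joint angles; "dq": joint speeds; "joint_torque": joint torques, N m; "tool_pos": TCP position; "orientation": TCP orientation; "force": force on the tool from outside, world axes, zero at the start; "wrist_torque": the same for the moment, N m; "opening": finger opening in m; "gripper_force": force on a finger pad.
Only numpy, scipy, OpenCV 4.12 (cv2) and the standard library are available. Lean on these libraries where they do the work, as an engineer would, in place of code of your own. Each camera call takes 0.05 s, during which the arm holds its last target. There are 200 camera calls.

## Working session

There is one attempt and no reset: what is moved stays moved. The work goes in short steps, Python scripts to look and compute and a tool call to move; the robot and the scene stay as the last step left them, time stands still between calls to the robot, and variables do not carry over. Pictures are saved under pics/ and viewed, at most 14 in all, crops included, and the job is handed in when it is done.

Besides the shell and the picture viewer there is one more tool, called after ">>>" as a command line: name --argument value ..., lists and objects as JSON in quotes. apply_moves: Moves the arm, as the interface text tells. Its arguments: {"type":"object","properties":{"steps":{"type":"array"},"grip_force":{"type":"number"}},"required":["steps"]}

```bash
mkdir -p pics
python3 - <<'E'
from plant import robot, eyes
import cv2,numpy as np
print(robot.read_state(), robot.grip_point_offset)
for c in("side","top"):
    im=eyes.read_camera(c); cv2.imwrite(f"pics/{c}0.png",im[:,:,::-1])
    k=eyes.calibration(c); print(c,k["K"].round(1).tolist(),k["R"].round(4).tolist(),k["t"].round(4).tolist(),"pos",(-k["R"].T@k["t"]).round(3))
E
```

```text
{'t': 0.0, 'q': array([ 1.16762805e+00,  1.31150383e-01,  1.48926110e+00,  1.88372659e-06,
        1.52301901e+00, -8.54237949e-02]), 'dq': array([-0.00019147,  0.00039085,  0.00159183,  0.00049938, -0.00120589,
       -0.00053876]), 'joint_torque': array([-1.37436178e-03, -5.59804523e+01, -4.91791356e+01,  7.71534140e-02,
        3.42892623e-02, -1.24121552e-04]), 'tool_pos': array([0.18722201, 0.56944192, 0.21760389]), 'orientation': array([-4.96944212e-01, -3.10158648e+00,  2.80003101e-03]), 'force': array([ 0.52544033, -0.07812874, -0.45677541]), 'wrist_torque': array([ 0.06964511, -0.0205543 ,  0.0628435 ]), 'gripper_force': 0.0, 'opening': 0.09286689926402092} 0.0188
side [[444.6, 0.0, 283.1], [0.0, 444.6, 216.4], [0.0, 0.0, 1.0]] [[-0.9745, 0.2238, -0.0146], [0.1792, 0.738, -0.6506], [-0.1348, -0.6367, -0.7593]] [0.5044, -0.1276, 1.2658] pos [0.685 0.787 0.885]
top [[449.9, 0.0, 276.2], [0.0, 449.9, 206.1], [0.0, 0.0, 1.0]] [[0.0156, -0.9999, -0.0045], [-0.9953, -0.0151, -0.096], [0.0959, 0.0059, -0.9954]] [0.0729, 0.5392, 1.3555] pos [0.406 0.073 1.401]
```

View pics/top0.png

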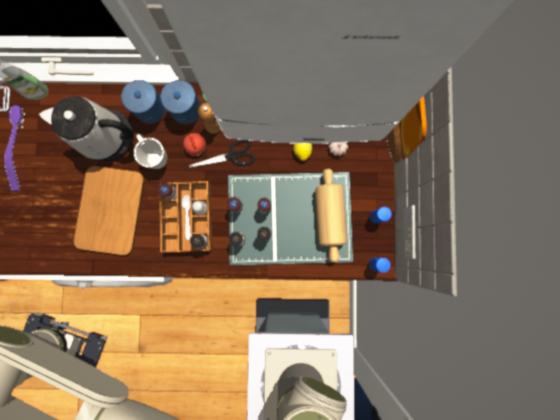

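View pics/side0.png

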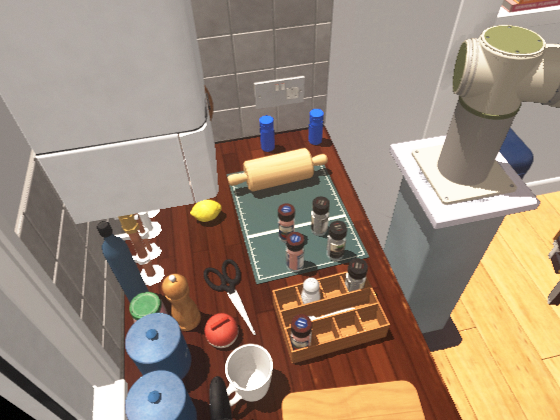

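The top view shows four stray jars near (234,204), (264,205), (236,240) and (264,235), with the blue look-alikes at right (384,215) and (381,265). The caddy is around (186,217) with home jars at (167,190) and (198,241), the shaker is at (199,207), and the pin is at (330,215).

```bash
cat > h.py <<'E'
from plant import robot, eyes
import numpy as np, cv2
C={c:eyes.calibration(c) for c in("side","top")}
def ray(c,uv):
    k=C[c]; d=k["R"].T@np.linalg.solve(k["K"],[uv[0],uv[1],1.]); return -k["R"].T@k["t"],d
def onz(c,uv,z):
    o,d=ray(c,uv); return o+d*(z-o[2])/d[2]
def proj(c,X):
    k=C[c]; p=k["K"]@(k["R"]@np.array(X)+k["t"]); return p[:2]/p[2]
def tri(a,b):
    A=np.zeros((3,3));B=np.zeros(3)
    for c,uv in(("side",a),("top",b)):
        o,d=ray(c,uv); d=d/np.linalg.norm(d);P=np.eye(3)-np.outer(d,d);A+=P;B+=P@o
    return np.linalg.solve(A,B)
def look(names):
    ims={}
    for c in C: ims[c]=eyes.read_camera(c)
    for n,z in names.items():
        for c in C:
            for r in eyes.place_of(c,n):
                if r["conf"]>.25: print(n,c,np.round(r["xy"],1),round(r["conf"],2),onz(c,r["xy"],z)[:2].round(4))
    return ims
E
python3 - <<'E'
from h import *
look({"mat":0,"mat_line":.003,"caddy":0,"cell0":.006,"cell3":.006,"cell4":.006,"cell7":.006,"pin":.045,"spice_0_mid":.0555,"home_0_mid":.0585,"shaker_mid":.051})
print(robot.read_state()["t"])
E
```

```text
mat side [290.3 210.6] 0.69 [0.5047 0.0295]
mat top [290.5 215.2] 0.56 [0.5126 0.0363]
mat_line side [297.8 224.8] 0.73 [0.4979 0.0839]
mat_line side [353.1 291.7] 0.73 [0.4239 0.3049]
mat_line top [272.3 216.1] 0.85 [0.5087 0.0931]
caddy side [337.2 243.1] 0.66 [0.4165 0.1618]
caddy side [326.5 319.7] 0.56 [0.5021 0.3567]
caddy top [188.8 215. ] 0.73 [0.5083 0.3542]
cell0 side [299.9 344.7] 0.96 [0.5737 0.4018]
cell0 side [288.8 306.7] 0.89 [0.5756 0.3099]
cell0 side [309.3 304.1] 0.71 [0.5297 0.3141]
cell0 side [345.3 333. ] 0.68 [0.4735 0.3986]
cell0 side [324.  339.5] 0.68 [0.5215 0.4023]
cell0 side [350.2 292.3] 0.67 [0.4317 0.3065]
cell0 side [331.3 296.4] 0.61 [0.4764 0.3068]
cell0 side [368.7 326.7] 0.57 [0.4202 0.3963]
cell0 top [173.  195.8] 0.9 [0.5673 0.4045]
cell0 top [169.9 212.7] 0.86 [0.5142 0.4121]
cell0 top [203.3 225.5] 0.79 [0.4759 0.3068]
cell0 top [173.3 223.8] 0.78 [0.4798 0.4002]
cell0 top [171.6 240.7] 0.73 [0.4273 0.4035]
cell0 top [199.1 188.7] 0.69 [0.5909 0.3235]
cell0 top [194.3 207.6] 0.61 [0.5313 0.3366]
cell0 top [201.4 239.5] 0.56 [0.4325 0.3113]
cel
[... 2191 characters left out ...]
.4 164.9] 0.62 [ 0.5064 -0.1034]
pin side [344.2 330. ] 0.41 [0.483 0.409]
pin top [329.2 215.8] 0.97 [ 0.5091 -0.0794]
pin top [200.7 241.6] 0.59 [0.4254 0.3066]
pin top [300.9 148.7] 0.54 [0.714  0.0082]
pin top [189.7 217.6] 0.51 [0.4972 0.3422]
pin top [202.2 204.5] 0.38 [0.5376 0.3056]
spice_0_mid side [344.4 331. ] 0.65 [0.4858 0.4159]
spice_0_mid side [286.1 224.8] 0.62 [0.5366 0.119 ]
spice_0_mid top [263.9 204. ] 0.65 [0.5409 0.1182]
home_0_mid side [356.3 277.7] 0.92 [0.4222 0.3034]
home_0_mid top [200.7 241.7] 0.8 [0.4249 0.3042]
shaker_mid side [308.2 297.1] 0.55 [0.5355 0.3215]
shaker_mid top [290.3 214.7] 0.68 [0.5102 0.0383]
shaker_mid top [198.8 205.5] 0.5 [0.5338 0.3147]
1.3
```

Run:
```python
from h import *
# rough caddy fit from cells (overlaid) and mat
cal=[(a,b) for b in(-.0455,.0455) for a in(-.0765,-.0255,.0255,.0765)]
S={(-.0765,-.0455):(.4317,.3065),(-.0255,-.0455):(.4764,.3068),(.0255,-.0455):(.5297,.3141),(.0765,-.0455):(.5756,.3099),(-.0765,.0455):(.4202,.3963),(-.0255,.0455):(.4735,.3986),(.0255,.0455):(.5215,.4023),(.0765,.0455):(.5737,.4018)}
A=np.array(list(S));B=np.array(list(S.values()));ca,cb=A.mean(0),B.mean(0);H=(A-ca).T@(B-cb)
th=np.arctan2(H[0,1]-H[1,0],H[0,0]+H[1,1]);print("caddy",cb,np.degrees(th))
a=cv2.imread("pics/top0.png");cv2.imwrite("pics/topc.png",cv2.resize(a[168:273,155:355],None,fx=4,fy=4,interpolation=cv2.INTER_CUBIC))
a=cv2.imread("pics/side0.png");cv2.imwrite("pics/sidec.png",cv2.resize(a[140:365,205:405],None,fx=2.6,fy=2.6,interpolation=cv2.INTER_CUBIC))
```

```text
caddy [0.5002875 0.3545375] 2.8439700998447055
```

View pics/topc.png

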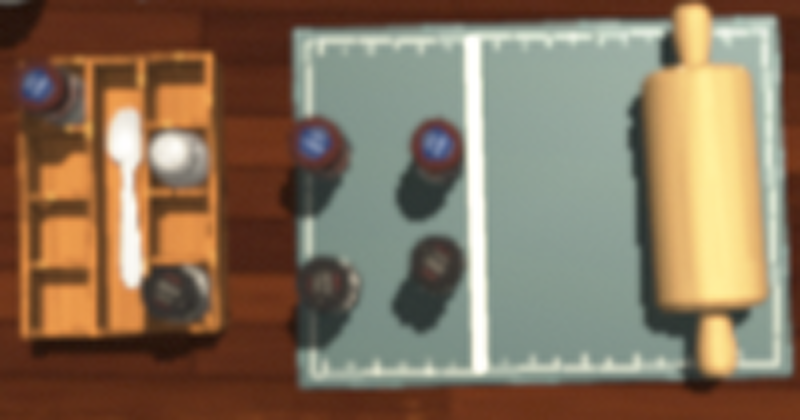

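View pics/sidec.png

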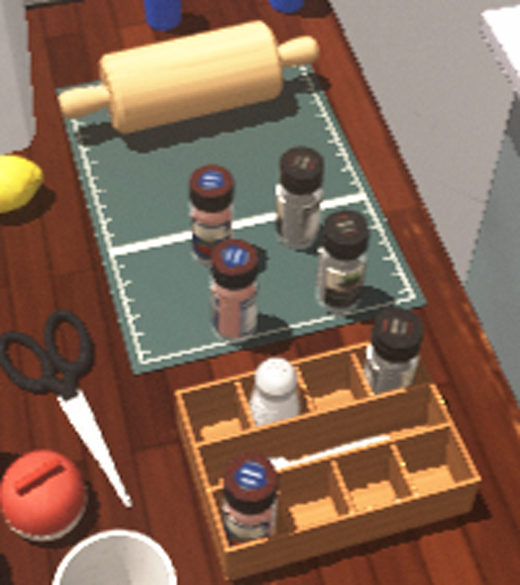

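The crops show the line from top-crop (472,35) to (480,372), the caddy with home jars in cells 7 and 0 and the shaker in cell 2. That leaves cells 1, 3, 4, 5 and 6 free. I'll triangulate from these points.

Run:
```python
from h import *
T=lambda p:((p[0]+.5)/4+155-.5,(p[1]+.5)/4+168-.5)
S=lambda p:((p[0]+.5)/2.6+205-.5,(p[1]+.5)/2.6+140-.5)
def both(n,t,s,z):
    print(n,"tri",tri(S(s),T(t)).round(4),"top",onz("top",T(t),z)[:2].round(4),"side",onz("side",S(s),z)[:2].round(4))
both("A",(316,140),(237,252),.108);both("B",(437,145),(212,180),.108);both("C",(330,283),(345,228),.108);both("D",(437,260),(302,162),.108)
both("h7",(40,88),(250,477),.111);both("h0",(172,290),(396,325),.111);both("sh",(170,152),(277,366),.094)
both("line far",(472,35),(115,250),.003);both("line near",(480,372),(367,198),.003)
both("cad fr",(212,53),(178,392),.056);both("cad fl",(23,60),(228,572),.056);both("cad nl",(22,338),(480,485),.056);both("cad nr",(222,332),(437,387),.056)
both("mat fl",(292,30),(137,372),.003);both("mat nl",(300,386),(424,302),.003)
for p in((777,17),(793,373)):print("mat r",onz("top",T(p),.003).round(4))
for p in((692,8),(718,372),(701,70),(715,304)):print("pin",onz("top",T(p),.045 ).round(4))
```

```text
A tri [0.5358 0.2039 0.1149] top [0.5383 0.204 ] side [0.5327 0.1994]
B tri [0.5354 0.1165 0.1104] top [0.536  0.1165] side [0.5347 0.1146]
C tri [0.4347 0.1921 0.1035] top [0.4353 0.1914] side [0.4355 0.1958]
D tri [0.452  0.1152 0.1114] top [0.453 0.115] side [0.4501 0.1126]
h7 tri [0.5736 0.4051 0.1081] top [0.5728 0.4045] side [0.5745 0.4063]
h0 tri [0.4279 0.3043 0.1118] top [0.4285 0.3042] side [0.4269 0.304 ]
sh tri [0.5283 0.3113 0.0985] top [0.5293 0.3119] side [0.5268 0.3088]
line far tri [0.6298 0.0948 0.0106] top [0.6338 0.0941] side [0.6266 0.0898]
line near tri [0.37   0.0841 0.0036] top [0.371  0.0836] side [0.3687 0.084 ]
cad fr tri [0.607  0.2901 0.0554] top [0.6085 0.2895] side [0.6055 0.2911]
cad fl tri [0.6018 0.4394 0.0327] top [0.601  0.4323] side [0.6016 0.4499]
cad nl tri [0.3925 0.4255 0.0517] top [0.3921 0.4246] side [0.3946 0.4271]
cad nr tri [ 0.3854  0.2928 -0.0131] top [0.3989 0.2757] side [0.396  0.3362]
mat fl tri [0.6333 0.2351 0.0106] top [0.6357 0.2357] side [0.6317 0.2308]
mat nl tri [0.3587 0.2216 0.008 ] top [0.3581 0.2223] side [0.3572 0.2182]
mat r [ 0.6517 -0.1453  0.003 ]
mat r [ 0.3741 -0.1577  0.003 ]
pin [ 0.6503 -0.074   0.045 ]
pin [ 0.3749 -0.0947  0.045 ]
pin [ 0.6027 -0.081   0.045 ]
pin [ 0.4255 -0.0923  0.045 ]
```

>>> apply_moves --steps '[0,0,0,0,0,-0.87,70,0,0,0,0,0,-0.87,70,0,0,0,0,0,-0.87,70,0,0,0,0,0,-0.87,70,-0.8,-1,0,0,0,0,70,-0.8,-1,0,0,0,0,70,-0.8,-1,0,0,0,0,70,-0.8,-1,0,0,0,0,70,-0.8,-1,0,0,0,0,70,-0.8,-1,0,0,0,0,70,-0.8,-1,0,0,0,0,70,-0.8,-1,0,0,0,0,70]' --grip_force 15

```text
t: 2.3
tool_pos: [0.3914, 0.3377, 0.2189]
orientation: [-0.073, 3.14, 0.001]
force: [-0.2, 0.7, -0.6]
opening: 0.0653
gripper_force: 0.0
```

```bash
cat >> h.py <<'E'
from scipy.spatial.transform import Rotation as Ro
def go(*targets,yaw=92.7):
    s=robot.read_state();R=Ro.from_rotvec(s["orientation"]).as_matrix();p=s["tool_pos"]
    y=np.degrees(np.arctan2(R[1,1],R[0,1]))
    print("t",round(s["t"],1),"p",p.round(4),"yaw",round(y,2),"tilt z",R[:,2].round(3),"turn units",round((y-yaw)/6,2),"F",s["force"].round(1),"op",round(s["opening"],4),"gf",round(float(s["gripper_force"]),1))
    for t in targets:
        print(" ->",t,(R.T@(np.array(t)-p)/.03).round(2)); p=np.array(t)
E
python3 - <<'E'
from h import *
go((.535,.203,.20),(.535,.203,.066))
E
```

```text
t 2.3 p [0.3914 0.3377 0.2189] yaw 92.68 tilt z [ 0.  0. -1.] turn units -0.0 F [-0.2  0.7 -0.6] op 0.0653 gf 0.0
 -> (0.535, 0.203, 0.2) [-4.57 -4.71  0.63]
 -> (0.535, 0.203, 0.066) [ 0.   -0.    4.47]
```

>>> apply_moves --steps '[-0.91,-0.94,0.12,0,0,0,70,-0.91,-0.94,0.12,0,0,0,70,-0.91,-0.94,0.12,0,0,0,70,-0.91,-0.94,0.12,0,0,0,70,-0.91,-0.94,0.12,0,0,0,70,0,0,0,0,0,0,70,0,0,0.9,0,0,0,70,0,0,0.9,0,0,0,70,0,0,0.9,0,0,0,70,0,0,0.9,0,0,0,70,0,0,0.85,0,0,0,70]'

```text
t: 3.22
tool_pos: [0.533, 0.2047, 0.0658]
orientation: [0.073, -3.141, -0.0]
force: [-1.2, -0.6, -0.2]
opening: 0.065
gripper_force: 0.0
```

>>> apply_moves --steps '[0,0,0,0,0,0,30,0,0,0,0,0,0,30,0,0,0,0,0,0,30,0,0,0,0,0,0,30,0,0,0,0,0,0,30]'

```text
t: 3.63
tool_pos: [0.5351, 0.2053, 0.0697]
orientation: [-0.073, 3.137, 0.002]
force: [0.1, -0.7, 3.7]
opening: 0.0405
gripper_force: 15.0
```

Run:
```python
from h import *
go((.535,.203,.20),(.5236,.4019,.20))
im=eyes.read_camera("side");cv2.imwrite("pics/s1.png",cv2.resize(im[140:365,205:405,::-1],None,fx=2.6,fy=2.6))
```

```text
t 3.6 p [0.5351 0.2053 0.0697] yaw 92.68 tilt z [ 0.004  0.001 -1.   ] turn units -0.0 F [ 0.1 -0.7  3.7] op 0.0405 gf 15.0
 -> (0.535, 0.203, 0.2) [-0.01 -0.07 -4.34]
 -> (0.5236, 0.4019, 0.2) [0.07 6.64 0.01]
```

View pics/s1.png

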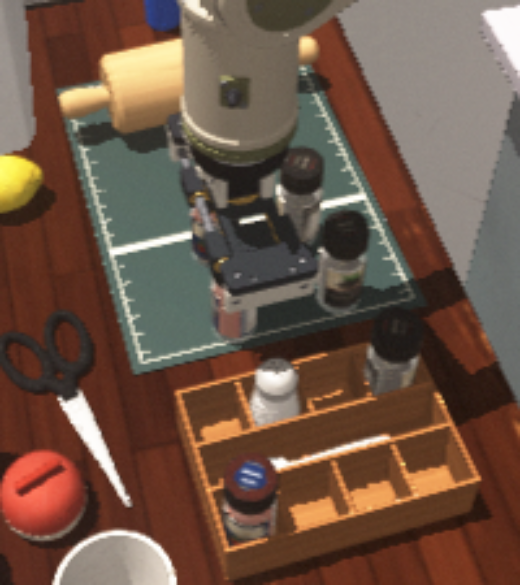

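The jar is gripped (opening 40.5 mm). Next I lift it and carry it over cell 6.

>>> apply_moves --steps '[0,0,-0.9,0,0,0,30,0,0,-0.9,0,0,0,30,0,0,-0.9,0,0,0,30,0,0,-0.9,0,0,0,30,0,0,-0.8,0,0,0,30,0,0.9,0,0,0,0,30,0,0.95,0,0,0,0,30,0,0.95,0,0,0,0,30,0,0.95,0,0,0,0,30,0.07,0.95,0,0,0,0,30,0,0.95,0,0,0,0,30,0,0.95,0,0,0,0,30]'

```text
t: 4.68
tool_pos: [0.5218, 0.4039, 0.2]
orientation: [-0.073, 3.14, 0.001]
force: [0.0, 0.4, -1.2]
opening: 0.0408
gripper_force: 15.0
```

Run:
```python
from h import *
go((.5236,.4019,.20),(.5236,.4019,.125),(.5236,.4019,.0727))
im=eyes.read_camera("side");cv2.imwrite("pics/s2.png",cv2.resize(im[230:400,230:430,::-1],None,fx=3,fy=3,interpolation=cv2.INTER_CUBIC))
```

```text
t 4.7 p [0.5218 0.4039 0.2   ] yaw 92.67 tilt z [ 0.001  0.001 -1.   ] turn units -0.0 F [ 0.   0.4 -1.2] op 0.0408 gf 15.0
 -> (0.5236, 0.4019, 0.2) [-0.06 -0.07 -0.  ]
 -> (0.5236, 0.4019, 0.125) [ 0.  -0.   2.5]
 -> (0.5236, 0.4019, 0.0727) [ 0.   -0.    1.74]
```

View pics/s2.png

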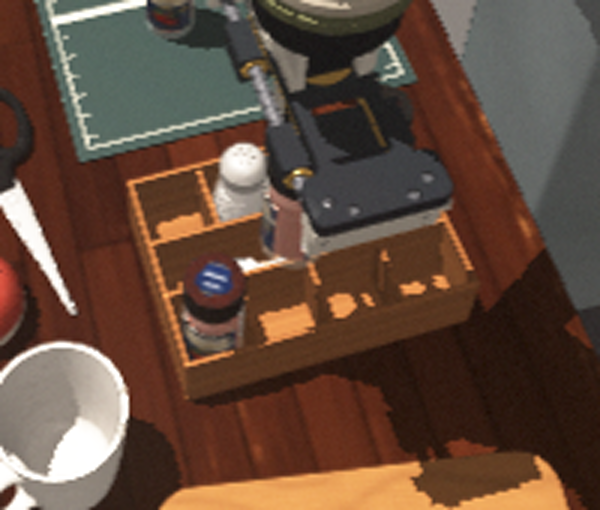

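The side crop shows the jar over the left row, its bottom near crop (288,260), with caddy top corners near (130,182), (187,368) and (472,277).

Run:
```python
from h import *
S=lambda p:((p[0]+.5)/3+230-.5,(p[1]+.5)/3+230-.5)
F=lambda X:((proj("side",X)-[230,230]+.5)*3-.5).round(0)
c=np.array([.5003,.3552]);a=np.radians(2.7);R=np.array([[np.cos(a),-np.sin(a)],[np.sin(a),np.cos(a)]])
for n,l,p in(("fr",(.104,-.073),(130,182)),("fl",(.104,.073),(187,368)),("nl",(-.104,.073),(472,277))):
    w=c+R@l; print(n,w.round(4),"pred",F([*w,.056]),"seen",p,onz("side",S(p),.056).round(4))
for ang in(0,90,180,270):
    print("foot",F([.5236+.0205*np.cos(np.radians(ang)),.4019+.0205*np.sin(np.radians(ang)),.133]))
```

```text
fr [0.6076 0.2872] pred [126. 178.] seen (130, 182) [0.6057 0.2907 0.056 ]
fl [0.6007 0.433 ] pred [183. 365.] seen (187, 368) [0.5989 0.4354 0.056 ]
nl [0.393  0.4232] pred [479. 284.] seen (472, 277) [0.3956 0.4173 0.056 ]
foot [259. 247.]
foot [300. 270.]
foot [322. 234.]
foot [282. 213.]
```

>>> apply_moves --steps '[-0.03,-0.03,0.6,0,0,0,30,0,0,0.6,0,0,0,30,0,0,0.6,0,0,0,30,0,0,0.3,0,0,0,30,0,0,0,0,0,0,30,0,0,0,0,0,0,30]'

```text
t: 5.23
tool_pos: [0.5229, 0.4012, 0.1363]
orientation: [0.073, -3.14, 0.001]
force: [-0.0, -0.3, -1.1]
opening: 0.0403
gripper_force: 15.0
```

Run:
```python
from h import *
go((.5236,.4019,.125),(.5236,.4019,.0727))
```

```text
t 5.2 p [0.5229 0.4012 0.1363] yaw 92.66 tilt z [-0.001 -0.    -1.   ] turn units -0.01 F [-0.  -0.3 -1.1] op 0.0403 gf 15.0
 -> (0.5236, 0.4019, 0.125) [-0.03  0.02  0.38]
 -> (0.5236, 0.4019, 0.0727) [-0.    0.    1.74]
```

>>> apply_moves --steps '[-0.03,0.02,0.25,0,0,0,30,0,0,0.25,0,0,0,30,0,0,0.2,0,0,0,30,0,0,0.2,0,0,0,30,0,0,0.2,0,0,0,30,0,0,0.2,0,0,0,30,0,0,0,0,0,0,30]'

```text
t: 5.82
tool_pos: [0.5229, 0.4015, 0.0951]
orientation: [0.073, -3.138, 0.002]
force: [0.2, 0.5, -0.7]
opening: 0.0402
gripper_force: 15.0
```

>>> apply_moves --steps '[0,0,0.25,0,0,0,30,0,0,0.25,0,0,0,30,0,0,0.2,0,0,0,30,0,0,0,0,0,0,30,0,0,0,0,0,0,65,0,0,0,0,0,0,65,0,0,0,0,0,0,65]'

```text
t: 6.4
tool_pos: [0.5243, 0.4025, 0.0769]
orientation: [-0.073, 3.14, 0.001]
force: [-0.5, 0.8, 0.7]
opening: 0.0562
gripper_force: 0.0
```

Run:
```python
from h import *
go((.5236,.4019,.20),(.535,.1165,.20),(.535,.1165,.067))
```

```text
t 6.4 p [0.5243 0.4025 0.0769] yaw 92.67 tilt z [ 0.001  0.001 -1.   ] turn units -0.0 F [-0.5  0.8  0.7] op 0.0562 gf 0.0
 -> (0.5236, 0.4019, 0.2) [ 0.02 -0.02 -4.1 ]
 -> (0.535, 0.1165, 0.2) [ 0.06 -9.52 -0.01]
 -> (0.535, 0.1165, 0.067) [ 0.   -0.    4.43]
```

>>> apply_moves --steps '[0,0,-0.8,0,0,0,65,0,0,-0.8,0,0,0,65,0,0,-0.8,0,0,0,65,0,0,-0.9,0,0,0,65,0.02,-0.95,-0.8,0,0,0,70,0.02,-0.95,0,0,0,0,70,0.02,-0.95,0,0,0,0,70,0,-0.95,0,0,0,0,70,0,-0.95,0,0,0,0,70]'

```text
t: 7.15
tool_pos: [0.529, 0.2587, 0.2003]
orientation: [-0.074, 3.139, 0.001]
force: [0.6, -0.5, -0.5]
opening: 0.0653
gripper_force: 0.0
```

Run:
```python
from h import *
go((.535,.1165,.20),(.535,.1165,.067))
s=eyes.read_camera("side");t=eyes.read_camera("top")
cv2.imwrite("pics/c3.png",np.hstack([cv2.resize(s[140:365,205:405,::-1],(400,450),interpolation=cv2.INTER_CUBIC),cv2.resize(t[168:273,155:295,::-1],(400,300),interpolation=cv2.INTER_CUBIC) if 0 else cv2.copyMakeBorder(cv2.resize(t[168:273,155:295,::-1],(400,300),interpolation=cv2.INTER_CUBIC),0,150,0,0,0)]))
```

```text
t 7.2 p [0.529  0.2587 0.2003] yaw 92.7 tilt z [ 0.002  0.001 -1.   ] turn units -0.0 F [ 0.6 -0.5 -0.5] op 0.0653 gf 0.0
 -> (0.535, 0.1165, 0.2) [ 0.02 -4.75  0.01]
 -> (0.535, 0.1165, 0.067) [ 0.01 -0.    4.43]
```

View pics/c3.png

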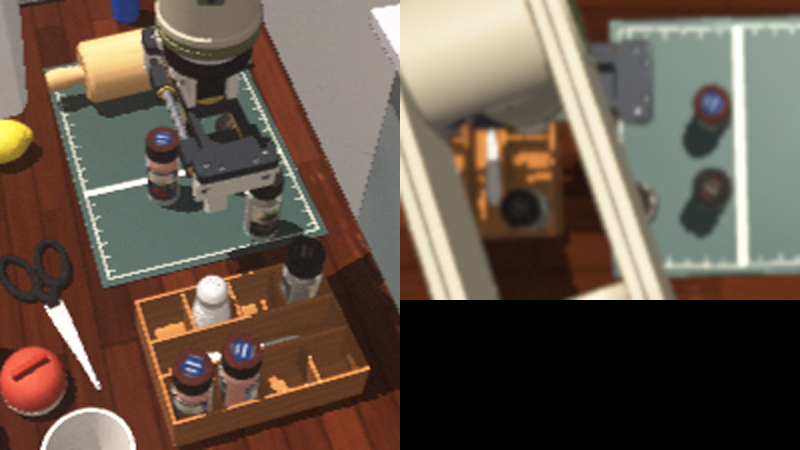

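Jar A stands in cell 6 (side crop, about (240,370)). B, C and D haven't moved, so I'm going on to B.

>>> apply_moves --steps '[0,-0.95,0,0,0,0,70,0,-0.95,0,0,0,0,70,0,-0.95,0,0,0,0,70,0,-0.95,0,0,0,0,70,0.02,-0.95,0,0,0,0,70,0,0,0.8,0,0,0,70,0,0,0.9,0,0,0,70,0,0,0.9,0,0,0,70,0,0,0.9,0,0,0,70,0,0,0.9,0,0,0,70,0,0,0,0,0,0,70,0,0,0,0,0,0,70]'

```text
t: 8.25
tool_pos: [0.5336, 0.1177, 0.0663]
orientation: [0.074, -3.138, 0.0]
force: [-0.4, 0.7, 0.4]
opening: 0.0648
gripper_force: 0.0
```

>>> apply_moves --steps '[0,0,0,0,0,0,30,0,0,0,0,0,0,30,0,0,0,0,0,0,30,0,0,0,0,0,0,30,0,0,0,0,0,0,30]'

```text
t: 8.67
tool_pos: [0.5358, 0.1174, 0.0686]
orientation: [-0.073, 3.138, -0.0]
force: [0.5, -1.2, 4.2]
opening: 0.0406
gripper_force: 15.0
```

Run:
```python
from h import *
go((.535,.1165,.20),(.4727,.3994,.20))
```

```text
t 8.7 p [0.5358 0.1174 0.0686] yaw 92.67 tilt z [ 0.002  0.    -1.   ] turn units -0.0 F [ 0.5 -1.2  4.2] op 0.0406 gf 15.0
 -> (0.535, 0.1165, 0.2) [ 0.02 -0.03 -4.38]
 -> (0.4727, 0.3994, 0.2) [ 1.63  9.52 -0.  ]
```

>>> apply_moves --steps '[0,0,-0.9,0,0,0,30,0,0,-0.9,0,0,0,30,0,0,-0.9,0,0,0,30,0,0,-0.9,0,0,0,30,0,0,-0.8,0,0,0,30,0.16,0.95,0,0,0,0,30,0.16,0.95,0,0,0,0,30,0.16,0.95,0,0,0,0,30,0.16,0.95,0,0,0,0,30,0.16,0.95,0,0,0,0,30,0.16,0.95,0,0,0,0,30,0.16,0.95,0,0,0,0,30]'

```text
t: 9.67
tool_pos: [0.4913, 0.3164, 0.1993]
orientation: [-0.073, 3.141, 0.0]
force: [1.1, -0.9, -0.5]
opening: 0.0406
gripper_force: 15.0
```

>>> apply_moves --steps '[0.16,0.95,0,0,0,0,30,0.16,0.95,0,0,0,0,30,0.16,0.95,0,0,0,0,30,0,0,0,0,0,0,30,0,0,0.6,0,0,0,30,0,0,0.6,0,0,0,30,0,0,0.6,0,0,0,30,0,0,0.3,0,0,0,30,0,0,0,0,0,0,30,0,0,0,0,0,0,30]'

```text
t: 10.5
tool_pos: [0.4734, 0.3993, 0.136]
orientation: [0.073, -3.14, 0.001]
force: [0.4, 0.3, -0.8]
opening: 0.0403
gripper_force: 15.0
```

Run:
```python
from h import *
go((.4727,.3994,.095),(.4727,.3994,.0725))
```

```text
t 10.5 p [0.4734 0.3993 0.136 ] yaw 92.65 tilt z [-0.001 -0.001 -1.   ] turn units -0.01 F [ 0.4  0.3 -0.8] op 0.0403 gf 15.0
 -> (0.4727, 0.3994, 0.095) [0.02 0.01 1.37]
 -> (0.4727, 0.3994, 0.0725) [-0.    0.    0.75]
```

>>> apply_moves --steps '[0.02,0.01,0.25,0,0,0,30,0,0,0.25,0,0,0,30,0,0,0.2,0,0,0,30,0,0,0.2,0,0,0,30,0,0,0.2,0,0,0,30,0,0,0.2,0,0,0,30,0,0,0,0,0,0,30]'

```text
t: 11.08
tool_pos: [0.472, 0.3995, 0.0952]
orientation: [0.073, -3.139, 0.002]
force: [0.3, -0.1, -2.3]
opening: 0.0406
gripper_force: 15.0
```

>>> apply_moves --steps '[0,0,0.25,0,0,0,30,0,0,0.25,0,0,0,30,0,0,0.25,0,0,0,30,0,0,0,0,0,0,30,0,0,0,0,0,0,65,0,0,0,0,0,0,65,0,0,0,0,0,0,65,0,0,-0.8,0,0,0,65,0,0,-0.8,0,0,0,65,0,0,-0.8,0,0,0,65,0,0,-0.9,0,0,0,65,0,0,-0.9,0,0,0,65]'

```text
t: 12.08
tool_pos: [0.4729, 0.4001, 0.2025]
orientation: [-0.073, 3.14, 0.001]
force: [0.6, 0.6, -0.1]
opening: 0.0605
gripper_force: 0.0
```

>>> apply_moves --steps '[0.2,-0.9,0,0,0,0,70,0.2,-0.9,0,0,0,0,70,0.2,-0.9,0,0,0,0,70,0.2,-0.9,0,0,0,0,70,0.2,-0.9,0,0,0,0,70,0.2,-0.9,0,0,0,0,70,0.2,-0.9,0,0,0,0,70,0.16,-0.5,0,0,0,0,70,0,0,0,0,0,0,70]'

```text
t: 12.83
tool_pos: [0.4357, 0.1918, 0.2015]
orientation: [-0.07, 3.139, -0.001]
force: [-0.5, 0.7, 0.5]
opening: 0.0649
gripper_force: 0.0
```

Run:
```python
from h import *
go((.435,.193,.20),(.435,.193,.067))
look({"spice_0_mid":.0555,"home_0_mid":.0585,"shaker_mid":.051})
```

```text
t 12.8 p [0.4357 0.1918 0.2015] yaw 92.54 tilt z [ 0.002 -0.    -1.   ] turn units -0.03 F [-0.5  0.7  0.5] op 0.0649 gf 0.0
 -> (0.435, 0.193, 0.2) [0.02 0.04 0.05]
 -> (0.435, 0.193, 0.067) [0.01 0.   4.43]
spice_0_mid side [348.4 319.9] 0.55 [0.4702 0.3944]
spice_0_mid top [168.7 225.8] 0.49 [0.4709 0.4022]
home_0_mid side [356.  278.9] 0.75 [0.4238 0.3062]
shaker_mid side [308.6 296.1] 0.95 [0.5341 0.3194]
shaker_mid top [200.1 207.6] 0.68 [0.5275 0.3106]
```

```bash
cat >> h.py <<'E'
J={"C":(.435,.193),"D":(.452,.115),"Sh":(.528,.311)}
def diff():
    for c in C:
        a=cv2.imread(f"pics/{c}0.png")[:,:,::-1].astype(float);b=eyes.read_camera(c).astype(float)
        for n,p in J.items():
            for z in(.01,.03,.06,.1):
                u,v=proj(c,(*p,z)).round().astype(int);print(c,n,z,round(abs(a-b)[v-3:v+4,u-7:u+8].mean(),1),end="; ")
        print()
E
python3 -c "
from h import *
diff()"
```

```text
side C 0.01 1.6; side C 0.03 1.6; side C 0.06 1.8; side C 0.1 1.6; side D 0.01 1.6; side D 0.03 1.7; side D 0.06 1.7; side D 0.1 1.9; side Sh 0.01 1.5; side Sh 0.03 1.4; side Sh 0.06 1.4; side Sh 0.1 0.9; 
top C 0.01 114.2; top C 0.03 116.2; top C 0.06 118.3; top C 0.1 120.1; top D 0.01 20.1; top D 0.03 20.1; top D 0.06 20.8; top D 0.1 20.2; top Sh 0.01 33.0; top Sh 0.03 18.0; top Sh 0.06 7.3; top Sh 0.1 4.1;
```

All three are unmoved. Gripping C.

>>> apply_moves --steps '[0.01,0.03,0.8,0,0,0,70,0,0,0.9,0,0,0,70,0,0,0.9,0,0,0,70,0,0,0.9,0,0,0,70,0,0,0.9,0,0,0,70,0,0,0,0,0,0,70,0,0,0,0,0,0,70,0,0,0,0,0,0,30,0,0,0,0,0,0,30,0,0,0,0,0,0,30,0,0,0,0,0,0,30,0,0,0,0,0,0,30]'

```text
t: 14.33
tool_pos: [0.4363, 0.1954, 0.07]
orientation: [-0.073, 3.138, 0.001]
force: [-0.1, -0.2, 3.8]
opening: 0.0405
gripper_force: 15.0
```

Run:
```python
from h import *
go((.435,.193,.20),(.4217,.397,.20))
```

```text
t 14.3 p [0.4363 0.1954 0.07  ] yaw 92.67 tilt z [ 0.002  0.001 -1.   ] turn units -0.01 F [-0.1 -0.2  3.8] op 0.0405 gf 15.0
 -> (0.435, 0.193, 0.2) [ 0.04 -0.07 -4.33]
 -> (0.4217, 0.397, 0.2) [0.13 6.81 0.01]
```

>>> apply_moves --steps '[0,0,-0.9,0,0,0,30,0,0,-0.9,0,0,0,30,0,0,-0.9,0,0,0,30,0,0,-0.9,0,0,0,30,0,0,-0.8,0,0,0,30,0.03,0.96,0,0,0,0,30,0.03,0.96,0,0,0,0,30,0.03,0.96,0,0,0,0,30,0.03,0.96,0,0,0,0,30,0.03,0.96,0,0,0,0,30,0.02,0.97,0,0,0,0,30,0,0.97,0,0,0,0,30]'

```text
t: 15.33
tool_pos: [0.4204, 0.3981, 0.2007]
orientation: [-0.073, 3.141, -0.0]
force: [0.7, -1.0, -0.5]
opening: 0.0405
gripper_force: 15.0
```

>>> apply_moves --steps '[0,0,0,0,0,0,30,0,0,0.6,0,0,0,30,0,0,0.6,0,0,0,30,0,0,0.6,0,0,0,30,0,0,0.3,0,0,0,30,0,0,0,0,0,0,30,0,0,0,0,0,0,30]'

```text
t: 15.92
tool_pos: [0.4206, 0.3963, 0.1376]
orientation: [0.073, -3.14, 0.001]
force: [0.0, -0.8, -1.5]
opening: 0.0404
gripper_force: 15.0
```

Run:
```python
from h import *
go((.4217,.397,.095),(.4217,.397,.073))
```

```text
t 15.9 p [0.4206 0.3963 0.1376] yaw 92.66 tilt z [-0.001 -0.001 -1.   ] turn units -0.01 F [ 0.  -0.8 -1.5] op 0.0404 gf 15.0
 -> (0.4217, 0.397, 0.095) [-0.04  0.02  1.42]
 -> (0.4217, 0.397, 0.073) [-0.    0.    0.73]
```

>>> apply_moves --steps '[-0.03,0.02,0.25,0,0,0,30,0,0,0.25,0,0,0,30,0,0,0.2,0,0,0,30,0,0,0.2,0,0,0,30,0,0,0.2,0,0,0,30,0,0,0.2,0,0,0,30,0,0,0,0,0,0,30]'

```text
t: 16.5
tool_pos: [0.4208, 0.3967, 0.0968]
orientation: [0.073, -3.139, 0.002]
force: [-0.2, 1.1, -1.8]
opening: 0.0405
gripper_force: 15.0
```

>>> apply_moves --steps '[0,0,0.27,0,0,0,30,0,0,0.27,0,0,0,30,0,0,0.25,0,0,0,30,0,0,0,0,0,0,30,0,0,0,0,0,0,65,0,0,0,0,0,0,65,0,0,0,0,0,0,65,0,0,-0.8,0,0,0,65,0,0,-0.8,0,0,0,65,0,0,-0.8,0,0,0,65,0,0,-0.9,0,0,0,65,0,0,-0.9,0,0,0,65]'

```text
t: 17.5
tool_pos: [0.4216, 0.3973, 0.2025]
orientation: [-0.073, 3.141, 0.0]
force: [-0.0, -0.1, 0.8]
opening: 0.0606
gripper_force: 0.0
```

>>> apply_moves --steps '[-0.06,-0.94,0,0,0,0,70,-0.06,-0.94,0,0,0,0,70,-0.06,-0.94,0,0,0,0,70,-0.06,-0.94,0,0,0,0,70,-0.06,-0.94,0,0,0,0,70,-0.06,-0.94,0,0,0,0,70,-0.06,-0.94,0,0,0,0,70,-0.06,-0.94,0,0,0,0,70,-0.06,-0.94,0,0,0,0,70,-0.05,-0.94,0,0,0,0,70,0,0,0,0,0,0,70]'

```text
t: 18.42
tool_pos: [0.4532, 0.1126, 0.2016]
orientation: [-0.068, 3.139, -0.003]
force: [0.8, -0.6, -0.0]
opening: 0.0652
gripper_force: 0.0
```

Run:
```python
from h import *
go((.452,.115,.20),(.452,.115,.067))
diff()
s=eyes.read_camera("side");cv2.imwrite("pics/s4.png",cv2.resize(s[140:365,205:405,::-1],None,fx=2.6,fy=2.6,interpolation=cv2.INTER_CUBIC))
```

```text
t 18.4 p [0.4532 0.1126 0.2016] yaw 92.49 tilt z [ 0.002 -0.002 -1.   ] turn units -0.04 F [ 0.8 -0.6 -0. ] op 0.0652 gf 0.0
 -> (0.452, 0.115, 0.2) [0.04 0.08 0.05]
 -> (0.452, 0.115, 0.067) [0.01 0.01 4.43]
side C 0.01 47.1; side C 0.03 36.0; side C 0.06 34.5; side C 0.1 17.8; side D 0.01 2.5; side D 0.03 2.5; side D 0.06 2.7; side D 0.1 2.1; side Sh 0.01 3.8; side Sh 0.03 4.2; side Sh 0.06 3.9; side Sh 0.1 2.3; 
top C 0.01 88.7; top C 0.03 92.3; top C 0.06 93.9; top C 0.1 95.6; top D 0.01 109.8; top D 0.03 109.8; top D 0.06 115.7; top D 0.1 118.5; top Sh 0.01 5.7; top Sh 0.03 6.1; top Sh 0.06 6.3; top Sh 0.1 6.4;
```

View pics/s4.png

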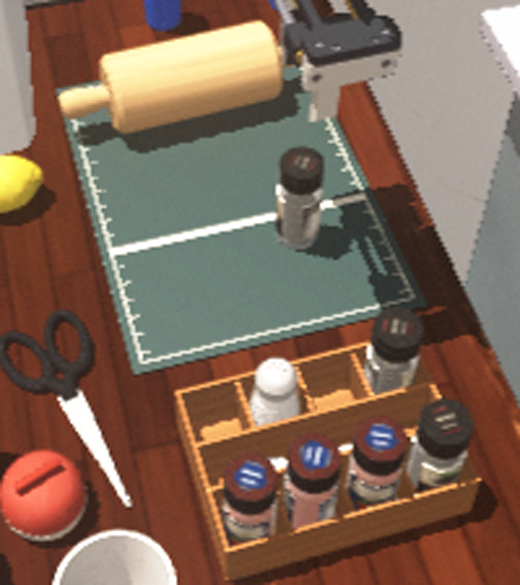

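Three jars stand in cells 6, 5 and 4, and D hasn't moved (302,200). Next I pick D for cell 3.

>>> apply_moves --steps '[0.01,0.03,0.8,0,0,0,70,0,0,0.9,0,0,0,70,0,0,0.9,0,0,0,70,0,0,0.9,0,0,0,70,0,0,0.9,0,0,0,70,0,0,0,0,0,0,70,0,0,0,0,0,0,70,0,0,0,0,0,0,30,0,0,0,0,0,0,30,0,0,0,0,0,0,30,0,0,0,0,0,0,30,0,0,0,0,0,0,30]'

```text
t: 19.57
tool_pos: [0.4532, 0.1173, 0.0702]
orientation: [-0.073, 3.138, -0.0]
force: [0.8, -1.7, 4.7]
opening: 0.0412
gripper_force: 15.0
```

Run:
```python
from h import *
go((.452,.115,.20),(.5789,.3134,.20))
```

```text
t 19.6 p [0.4532 0.1173 0.0702] yaw 92.67 tilt z [ 0.002 -0.    -1.   ] turn units -0.01 F [ 0.8 -1.7  4.7] op 0.0412 gf 15.0
 -> (0.452, 0.115, 0.2) [ 0.03 -0.08 -4.33]
 -> (0.5789, 0.3134, 0.2) [-4.53  6.41  0.01]
```

>>> apply_moves --steps '[0,0,-0.9,0,0,0,30,0,0,-0.9,0,0,0,30,0,0,-0.9,0,0,0,30,0,0,-0.9,0,0,0,30,0,0,-0.8,0,0,0,30,-0.64,0.9,0,0,0,0,30,-0.64,0.9,0,0,0,0,30,-0.64,0.9,0,0,0,0,30,-0.64,0.9,0,0,0,0,30,-0.64,0.9,0,0,0,0,30,-0.65,0.91,0,0,0,0,30,-0.65,0.92,0,0,0,0,30]'

```text
t: 20.57
tool_pos: [0.5787, 0.3147, 0.2007]
orientation: [0.073, -3.141, 0.0]
force: [0.6, -0.0, -1.0]
opening: 0.0406
gripper_force: 15.0
```

>>> apply_moves --steps '[0,0,0,0,0,0,30,0,0,0.6,0,0,0,30,0,0,0.6,0,0,0,30,0,0,0.6,0,0,0,30,0,0,0.3,0,0,0,30,0,0,0,0,0,0,30,0,0,0,0,0,0,30]'

```text
t: 21.15
tool_pos: [0.5778, 0.3131, 0.1378]
orientation: [0.073, -3.14, 0.001]
force: [0.3, 0.2, 0.2]
opening: 0.0402
gripper_force: 15.0
```

Run:
```python
from h import *
go((.5789,.3134,.095),(.5789,.3134,.073))
```

```text
t 21.1 p [0.5778 0.3131 0.1378] yaw 92.66 tilt z [-0.001 -0.    -1.   ] turn units -0.01 F [0.3 0.2 0.2] op 0.0402 gf 15.0
 -> (0.5789, 0.3134, 0.095) [-0.04  0.01  1.43]
 -> (0.5789, 0.3134, 0.073) [-0.    0.    0.73]
```

>>> apply_moves --steps '[-0.03,0.01,0.25,0,0,0,30,0,0,0.25,0,0,0,30,0,0,0.2,0,0,0,30,0,0,0.2,0,0,0,30,0,0,0.2,0,0,0,30,0,0,0.2,0,0,0,30,0,0,0,0,0,0,30]'

```text
t: 21.73
tool_pos: [0.5782, 0.3133, 0.097]
orientation: [0.073, -3.139, 0.002]
force: [0.7, -1.1, -2.0]
opening: 0.0405
gripper_force: 15.0
```

>>> apply_moves --steps '[0,0,0.27,0,0,0,30,0,0,0.27,0,0,0,30,0,0,0.25,0,0,0,30,0,0,0,0,0,0,30,0,0,0,0,0,0,65,0,0,0,0,0,0,65,0,0,0,0,0,0,65,0,0,-0.8,0,0,0,65,0,0,-0.8,0,0,0,65,0,0,-0.8,0,0,0,65,0,0,-0.9,0,0,0,65,0,0,-0.9,0,0,0,65]'

```text
t: 22.73
tool_pos: [0.5789, 0.3137, 0.2028]
orientation: [-0.073, 3.141, 0.0]
force: [0.9, -0.3, 0.4]
opening: 0.0606
gripper_force: 0.0
```

>>> apply_moves --steps '[0.85,-0.02,0,0,0,0,65,0.83,-0.02,0,0,0,0,65,0,0,0,0,0,0,65,0,0,0,0,0,0,65]'

```text
t: 23.07
tool_pos: [0.5282, 0.3104, 0.2019]
orientation: [-0.075, 3.14, 0.0]
force: [-0.3, -0.3, -0.8]
opening: 0.0606
gripper_force: 0.0
```

Run:
```python
from h import *
go((.528,.311,.20),(.528,.311,.064))
diff()
look({"shaker_mid":.051,"spice_0_mid":.0555})
s=eyes.read_camera("side");cv2.imwrite("pics/s5.png",cv2.resize(s[140:365,205:405,::-1],None,fx=2.6,fy=2.6,interpolation=cv2.INTER_CUBIC))
```

```text
t 23.1 p [0.5282 0.3104 0.2019] yaw 92.72 tilt z [ 0.001  0.    -1.   ] turn units 0.0 F [-0.3 -0.3 -0.8] op 0.0606 gf 0.0
 -> (0.528, 0.311, 0.2) [0.   0.02 0.06]
 -> (0.528, 0.311, 0.064) [ 0.   -0.    4.53]
side C 0.01 56.0; side C 0.03 57.3; side C 0.06 37.9; side C 0.1 26.7; side D 0.01 51.4; side D 0.03 51.3; side D 0.06 77.1; side D 0.1 37.6; side Sh 0.01 23.0; side Sh 0.03 30.3; side Sh 0.06 22.5; side Sh 0.1 13.9; 
top C 0.01 44.2; top C 0.03 51.5; top C 0.06 57.9; top C 0.1 62.3; top D 0.01 62.5; top D 0.03 62.5; top D 0.06 65.6; top D 0.1 64.5; top Sh 0.01 49.9; top Sh 0.03 57.5; top Sh 0.06 66.3; top Sh 0.1 68.2; 
shaker_mid side [309.  292.6] 0.86 [0.531  0.3113]
spice_0_mid side [350.8 322.5] 0.97 [0.4673 0.4011]
spice_0_mid side [355.9 278.1] 0.63 [0.4224 0.3024]
spice_0_mid top [167.6 227.7] 0.53 [0.4652 0.4053]
```

View pics/s5.png

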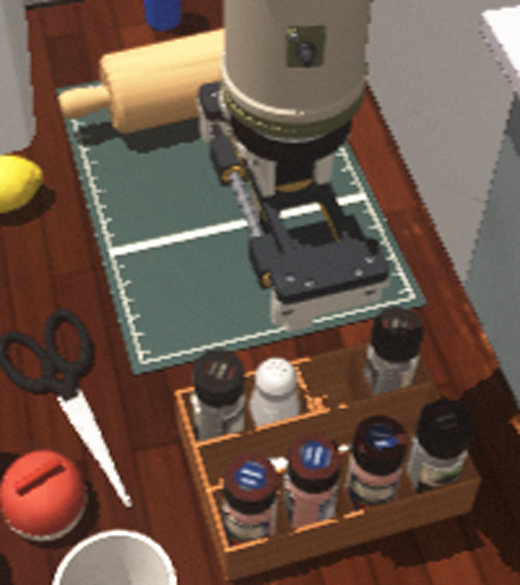

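All the jars are stowed and the shaker is unmoved in cell 2 (277,390). I'll grip the shaker by its cap.

>>> apply_moves --steps '[0,0.01,0.8,0,0,0,65,0,0,0.9,0,0,0,65,0,0,0.9,0,0,0,65,0,0,0.9,0,0,0,65,0,0,0.6,0,0,0,65,0,0,0.5,0,0,0,65,0,0,0,0,0,0,65,0,0,0,0,0,0,25,0,0,0,0,0,0,25,0,0,0,0,0,0,25,0,0,0,0,0,0,25,0,0,0,0,0,0,25]'

```text
t: 24.52
tool_pos: [0.5296, 0.311, 0.0647]
orientation: [-0.073, 3.139, 0.002]
force: [0.1, 0.4, 3.8]
opening: 0.0337
gripper_force: 14.8
```

Run:
```python
from h import *
go((.528,.311,.20),(.4925,.187,.20),(.4925,.187,.064))
```

```text
t 24.5 p [0.5296 0.311  0.0647] yaw 92.67 tilt z [ 0.002  0.001 -1.   ] turn units -0.0 F [0.1 0.4 3.8] op 0.0337 gf 14.8
 -> (0.528, 0.311, 0.2) [ 0.04  0.01 -4.51]
 -> (0.4925, 0.187, 0.2) [ 1.37 -4.07 -0.01]
 -> (0.4925, 0.187, 0.064) [ 0.01 -0.    4.53]
```

>>> apply_moves --steps '[0,0,-0.5,0,0,0,25,0,0,-0.8,0,0,0,25,0,0,-0.8,0,0,0,25,0,0,-0.8,0,0,0,25,0,0,-0.8,0,0,0,25,0,0,-0.8,0,0,0,25,-0.2,-0.8,0,0,0,0,25,-0.2,-0.8,0,0,0,0,25,-0.2,-0.8,0,0,0,0,25,-0.2,-0.8,0,0,0,0,25,-0.19,-0.85,0,0,0,0,25,0,0,0,0,0,0,25]'

```text
t: 25.52
tool_pos: [0.5653, 0.1863, 0.1986]
orientation: [-0.068, 3.14, -0.003]
force: [0.5, 0.5, -1.4]
opening: 0.0341
gripper_force: 15.0
```

>>> apply_moves --steps '[0,0,0,0,0,0,25,0,0,0.7,0,0,0,25,0,0,0.7,0,0,0,25,0,0,0.7,0,0,0,25,0,0,0.7,0,0,0,25,0,0,0.7,0,0,0,25,0,0,0.5,0,0,0,25,0,0,0.2,0,0,0,25,0,0,0,0,0,0,25,0,0,0,0,0,0,25]'

```text
t: 26.35
tool_pos: [0.5641, 0.1912, 0.0728]
orientation: [-0.074, 3.14, 0.0]
force: [0.3, 0.3, -0.7]
opening: 0.0339
gripper_force: 15.0
```

Run:
```python
from h import *
go((.565,.191,.0617))
s=eyes.read_camera("side");cv2.imwrite("pics/s6.png",cv2.resize(s[140:365,205:405,::-1],None,fx=2.6,fy=2.6,interpolation=cv2.INTER_CUBIC))
```

```text
t 26.4 p [0.5641 0.1912 0.0728] yaw 92.71 tilt z [ 0.  0. -1.] turn units 0.0 F [ 0.3  0.3 -0.7] op 0.0339 gf 15.0
 -> (0.565, 0.191, 0.0617) [-0.03 -0.01  0.37]
```

View pics/s6.png

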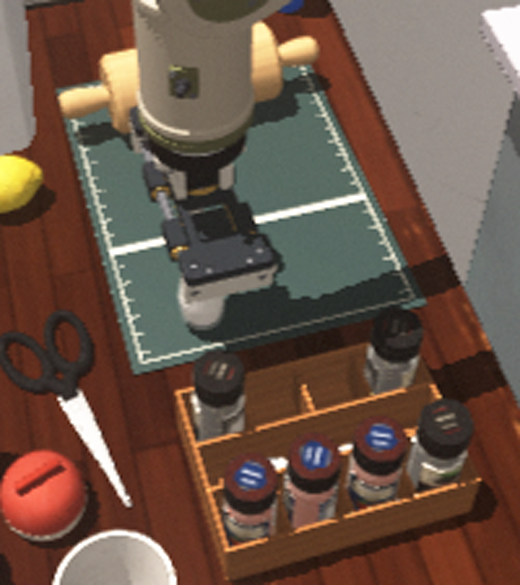

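The shaker is held upright over the strip (205,300). Lowering and releasing it.

>>> apply_moves --steps '[0,0,0.12,0,0,0,25,0,0,0.12,0,0,0,25,0,0,0.1,0,0,0,25,0,0,0,0,0,0,25,0,0,0,0,0,0,25]'

```text
t: 26.82
tool_pos: [0.564, 0.1904, 0.062]
orientation: [0.073, -3.141, 0.0]
force: [0.2, 0.3, -1.5]
opening: 0.0339
gripper_force: 15.0
```

>>> apply_moves --steps '[0,0,0,0,0,0,40,0,0,0,0,0,0,55,0,0,0,0,0,0,60,0,0,0,0,0,0,60,0,0,-0.7,0,0,0,60,0,0,-0.8,0,0,0,60,0,0,-0.9,0,0,0,60,0,0,-0.9,0,0,0,60,0,0,-0.9,0,0,0,60]'

```text
t: 27.57
tool_pos: [0.5639, 0.1904, 0.1893]
orientation: [0.073, -3.141, 0.0]
force: [0.9, -0.2, -0.5]
opening: 0.0556
gripper_force: 0.0
```

Run:
```python
from h import *
go((.5135,-.085,.20))
look({"shaker_mid":.048,"pin":.045})
s=eyes.read_camera("side");cv2.imwrite("pics/s7.png",cv2.resize(s[110:335,205:405,::-1],None,fx=2.6,fy=2.6,interpolation=cv2.INTER_CUBIC))
```

```text
t 27.6 p [0.5639 0.1904 0.1893] yaw 92.67 tilt z [-0. -0. -1.] turn units -0.01 F [ 0.9 -0.2 -0.5] op 0.0556 gf 0.0
 -> (0.5135, -0.085, 0.2) [ 2.1  -9.09 -0.35]
shaker_mid side [280.2 252.9] 0.82 [0.5678 0.192 ]
shaker_mid top [240.8 197.3] 0.62 [0.561  0.1888]
pin side [277.3 168.9] 0.71 [ 0.5128 -0.0885]
pin side [309.9 300.8] 0.58 [0.5332 0.3277]
pin side [332.  294.8] 0.26 [0.483  0.3246]
pin top [330.5 214.2] 0.66 [ 0.514  -0.0833]
pin top [339.7 148.1] 0.53 [ 0.7176 -0.1107]
pin top [165.4 228.3] 0.42 [0.4637 0.4144]
pin top [171.9 224.9] 0.42 [0.4743 0.3952]
```

```bash
cat > pin.py <<'E'
from h import *
from scipy.optimize import minimize
def mask(a,seed):
    h=cv2.cvtColor(a,cv2.COLOR_BGR2HSV); m=((h[:,:,0]>12)&(h[:,:,0]<27)&(h[:,:,1]>50)&(h[:,:,2]>110)).astype(np.uint8)
    n,l=cv2.connectedComponents(m); return (l==l[seed[1],seed[0]]).astype(float)
th=np.linspace(0,2*np.pi,48)
def hull(c,P,r,x0,x1):
    x,y,a=P;u=np.array([np.cos(a),np.sin(a),0]);v=np.array([-np.sin(a),np.cos(a),0]);w=np.array([0,0,1])
    pts=[proj(c,np.array([x,y,.045])+u*s+r*(v*np.cos(t)+w*np.sin(t))) for s in(x0,x1) for t in th]
    return cv2.convexHull(np.array(pts,np.float32))
def rend(c,P,shape,S=8):
    m=np.zeros((shape[0]*2,shape[1]*2),np.uint8)
    for r,a,b in((.042,-.09,.09),(.015,-.14,.14)):
        cv2.fillPoly(m,[np.round(((hull(c,P,r,a,b)+.5)*2-.5)*256).astype(np.int32)],255,shift=8)
    return cv2.resize(m,(shape[1],shape[0]),interpolation=cv2.INTER_AREA)/255.
def fit(ims,P0,cams=("side","top")):
    M={c:mask(ims[c],proj(c,(P0[0],P0[1],.087)).round().astype(int)) for c in cams}
    for cs in [(c,) for c in cams]+([cams] if len(cams)>1 else []):
        f=lambda q:sum(abs(rend(c,(q[0],q[1],q[2]/2),M[c].shape)-M[c]).sum() for c in cs)
        b=minimize(f,[P0[0],P0[1],P0[2]*2],method="Nelder-Mead",options=dict(initial_simplex=[np.array([P0[0],P0[1],P0[2]*2])+d for d in([0,0,0],[.012,0,0],[0,.012,0],[0,0,.08])]))
        print(cs,b.x[:2].round(4),"deg",np.degrees(b.x[2]/2).round(2),"cost",b.fun.round(),[M[c].sum() for c in cs])
E
python3 - <<'E'
from pin import *
fit({c:cv2.imread(f"pics/{c}0.png") for c in C},(.5138,-.085,.065))
E
```

```text
('side',) [0.628  0.4234] deg -36.28 cost 194881.0 [np.float64(199714.0)]
('top',) [ 0.5122 -0.0848] deg 4.26 cost 123.0 [np.float64(1974.0)]
('side', 'top') [ 0.5112 -0.0826] deg 4.34 cost 201276.0 [np.float64(199714.0), np.float64(1974.0)]
```

```bash
sed -i 's/proj(c,(P0\[0\],P0\[1\],.087))/proj(c,(P0[0],P0[1]+.02,.08))/; s/h\[:,:,1\]>50/h[:,:,1]>40/; s/h\[:,:,2\]>110/h[:,:,2]>95/' pin.py
python3 - <<'E'
from pin import *
a=cv2.imread("pics/side0.png");u,v=proj("side",(.5138,-.065,.08)).astype(int);print(cv2.cvtColor(a,cv2.COLOR_BGR2HSV)[v,u])
fit({c:cv2.imread(f"pics/{c}0.png") for c in C},(.5138,-.085,.065))
E
```

```text
[ 22  98 252]
('side',) [ 0.5125 -0.088 ] deg 4.12 cost 477.0 [np.float64(2102.0)]
('top',) [ 0.5117 -0.0841] deg 4.98 cost 91.0 [np.float64(2026.0)]
('side', 'top') [ 0.5121 -0.0852] deg 4.46 cost 652.0 [np.float64(2102.0), np.float64(2026.0)]
```

>>> apply_moves --steps '[0,0,0,0,0,-0.27,70,0.24,-0.9,0,0,0,0,100,0.24,-0.9,0,0,0,0,100,0.24,-0.9,0,0,0,0,100,0.24,-0.9,0.1,0,0,0,100,0.24,-0.9,0.2,0,0,0,100,0.24,-0.9,0.2,0,0,0,100,0.24,-0.9,0.2,0,0,0,100,0.24,-0.9,0.2,0,0,0,100,0.24,-0.9,0.2,0,0,0,100,0.25,-0.92,0.2,0,0,0,100,0,0,0,0,0,0,100]'

```text
t: 28.92
tool_pos: [0.5096, -0.0885, 0.1461]
orientation: [0.112, -3.135, 0.001]
force: [0.4, 0.8, -0.2]
opening: 0.0928
gripper_force: 0.0
```

>>> apply_moves --steps '[0,0,0,0,0,0,100,0,0,0,0,0,0,100]'

```text
t: 29.08
tool_pos: [0.5117, -0.0843, 0.1481]
orientation: [0.116, -3.138, -0.002]
force: [0.1, 0.3, 0.4]
opening: 0.0931
gripper_force: 0.0
```

Run:
```python
from h import *
go((.512,-.085,.10),(.512,-.085,.06),(.512,-.085,.038),yaw=94.3)
s=eyes.read_camera("side");cv2.imwrite("pics/s8.png",cv2.resize(s[80:305,205:405,::-1],None,fx=2.6,fy=2.6,interpolation=cv2.INTER_CUBIC))
```

```text
t 29.1 p [ 0.5117 -0.0843  0.1481] yaw 94.25 tilt z [-0.002  0.001 -1.   ] turn units -0.01 F [0.1 0.3 0.4] op 0.0931 gf 0.0
 -> (0.512, -0.085, 0.1) [-0.01 -0.03  1.6 ]
 -> (0.512, -0.085, 0.06) [-0.   -0.    1.33]
 -> (0.512, -0.085, 0.038) [-0.   -0.    0.73]
```

View pics/s8.png

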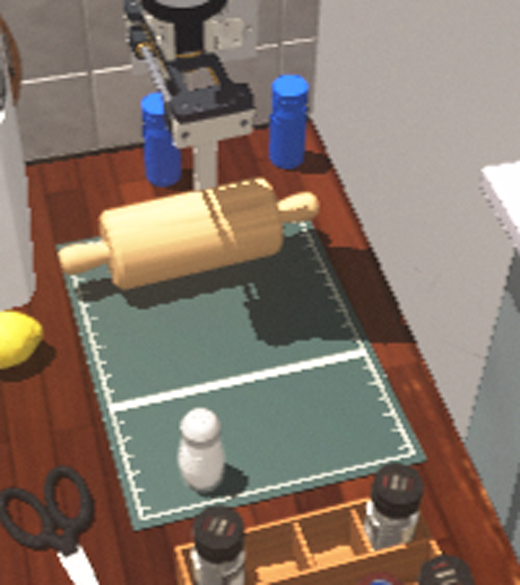

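The shaker stands on the strip (200,450) and the gripper is centred over the pin. Descending to straddle the barrel.

>>> apply_moves --steps '[-0.01,-0.01,0.6,0,0,0,100,0,0,0.6,0,0,0,100,0,0,0.4,0,0,0,100,0,0,0.4,0,0,0,100,0,0,0.4,0,0,0,100,0,0,0.4,0,0,0,100,0,0,0,0,0,0,100,0,0,0,0,0,0,100]'

```text
t: 29.8
tool_pos: [0.5119, -0.0848, 0.0642]
orientation: [0.118, -3.138, -0.001]
force: [-0.8, -0.1, 0.2]
opening: 0.0929
gripper_force: 0.0
```

>>> apply_moves --steps '[0,0,0.2,0,0,0,100,0,0,0.2,0,0,0,100,0,0,0.2,0,0,0,100,0,0,0.2,0,0,0,100,0,0,0.06,0,0,0,100,0,0,0,0,0,0,100,0,0,0,0,0,0,100]'

```text
t: 30.38
tool_pos: [0.5125, -0.085, 0.0391]
orientation: [0.118, -3.139, -0.0]
force: [-0.7, 0.0, 0.7]
opening: 0.093
gripper_force: 0.0
```

Run:
```python
from h import *
go(yaw=94.3)
from pin import *
ims={c:eyes.read_camera(c)[:,:,::-1] for c in C}
# thick line: bright low-sat pixels near predicted, side image
for c in C:
    im=ims[c].astype(int); pts=[]
    for x in np.linspace(.39,.62,47):
        best=[]
        for y in np.arange(.05,.13,.0005):
            u,v=proj(c,(x,y+.0426*(x-.503),.003))
            best.append(cv2.getRectSubPix(ims[c].copy(),(1,1),(float(u),float(v)))[0,0].min())
        b=np.array(best,float);b=np.clip(b-np.median(b)-25,0,None)
        if b.max()>40: pts.append((x,(b*(np.arange(.05,.13,.0005))).sum()/b.sum()+.0426*(x-.503)))
    pts=np.array(pts);
    if len(pts)>8:
        p=np.polyfit(pts[:,0],pts[:,1],1);r=abs(pts[:,1]-np.polyval(p,pts[:,0]));k=r<np.median(r)*2.5+1e-4;p=np.polyfit(pts[k,0],pts[k,1],1);print(c,len(pts),k.sum(),"y at .503",np.polyval(p,.503).round(4),"deg",np.degrees(np.arctan(p[0])).round(2))
```

```text
t 30.4 p [ 0.5125 -0.085   0.0391] yaw 94.29 tilt z [-0.  0. -1.] turn units -0.0 F [-0.7  0.   0.7] op 0.093 gf 0.0
side 47 41 y at .503 0.0864 deg 2.88
top 47 47 y at .503 0.089 deg 2.35
```

>>> apply_moves --steps '[0,0.05,0,0,0,0,100,0,0.05,0,0,0,0,100,0,0.05,0,0,0,0,100,0,0.06,0,0,0,0,100,0,0.08,0,0,0,0,100,0,0.1,0,0,0,0,100,0,0.12,0,0,0,0,100,0,0.12,0,0,0,0,100,0,0.12,0,0,0,0,100,0,0.12,0,0,0,0,100,0,0.12,0,0,0,0,100,0,0.12,0,0,0,0,100]'

```text
t: 31.48
tool_pos: [0.51, -0.0514, 0.0392]
orientation: [0.118, -3.139, 0.0]
force: [-0.5, -0.7, 0.8]
opening: 0.0931
gripper_force: 0.1
```

>>> apply_moves --steps '[0,0.12,0,0,0,0,100,0,0.12,0,0,0,0,100,0,0.12,0,0,0,0,100,0,0.12,0,0,0,0,100,0,0.12,0,0,0,0,100,0,0.12,0,0,0,0,100,0,0.12,0,0,0,0,100,0,0.12,0,0,0,0,100,0,0.12,0,0,0,0,100,0,0.12,0,0,0,0,100,0,0.12,0,0,0,0,100,0,0.12,0,0,0,0,100]'

```text
t: 32.48
tool_pos: [0.5068, -0.0084, 0.0392]
orientation: [-0.118, 3.139, 0.0]
force: [0.6, -0.2, 0.3]
opening: 0.0932
gripper_force: 0.1
```

Run:
```python
from pin import *
go(yaw=94.3)
s=robot.read_state();y=s["tool_pos"][1]
ims={c:np.ascontiguousarray(eyes.read_camera(c)[:,:,::-1]) for c in C}
cv2.imwrite("pics/s9.png",cv2.resize(ims["side"][80:305,205:405],None,fx=2.6,fy=2.6,interpolation=cv2.INTER_CUBIC))
```

```text
t 32.5 p [ 0.5068 -0.0084  0.0392] yaw 94.29 tilt z [ 0.  0. -1.] turn units -0.0 F [ 0.6 -0.2  0.3] op 0.0932 gf 0.1
```

View pics/s9.png

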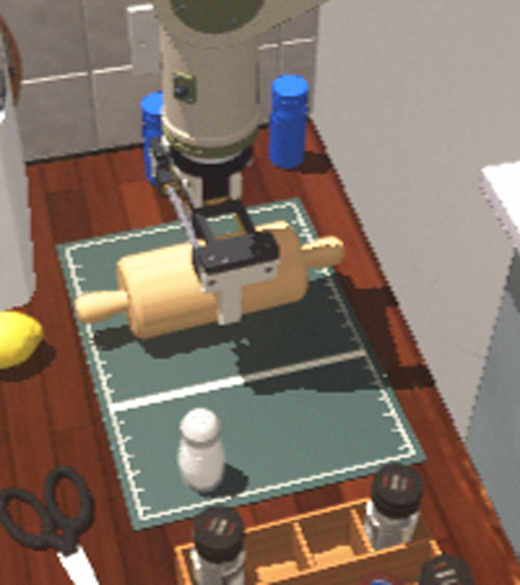

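>>> apply_moves --steps '[0,0.12,0,0,0,0,100,0,0.12,0,0,0,0,100,0,0.12,0,0,0,0,100,0,0.12,0,0,0,0,100,0,0.12,0,0,0,0,100,0,0.12,0,0,0,0,100,0,0.12,0,0,0,0,100,0,0.12,0,0,0,0,100,0,0.12,0,0,0,0,100,0,0.12,0,0,0,0,100,0,0.12,0,0,0,0,100,0,0.12,0,0,0,0,100]'

```text
t: 33.58
tool_pos: [0.5036, 0.0347, 0.0392]
orientation: [0.118, -3.139, 0.0]
force: [0.2, -0.7, -0.3]
opening: 0.093
gripper_force: 0.1
```

>>> apply_moves --steps '[0,0.12,0,0,0,0,100,0,0.12,0,0,0,0,100,0,0.12,0,0,0,0,100,0,0.12,0,0,0,0,100,0,0.12,0,0,0,0,100,0,0.12,0,0,0,0,100,0,0.1,0,0,0,0,100,0,0.08,0,0,0,0,100,0,0.06,0,0,0,0,100,0,0.05,0,0,0,0,100,0,0.04,0,0,0,0,100,0,0.04,0,0,0,0,100]'

```text
t: 34.58
tool_pos: [0.5011, 0.067, 0.0392]
orientation: [0.118, -3.139, -0.0]
force: [-0.3, 0.4, 0.1]
opening: 0.0932
gripper_force: 0.0
```

>>> apply_moves --steps '[0,0.04,0,0,0,0,100,0,0.04,0,0,0,0,100,0,0.04,0,0,0,0,100,0,0.03,0,0,0,0,100,0,0.03,0,0,0,0,100,0,0.03,0,0,0,0,100,0,0.03,0,0,0,0,100,0,0.03,0,0,0,0,100,0,0,0,0,0,0,100,0,0,0,0,0,0,100]'

```text
t: 35.42
tool_pos: [0.5005, 0.0751, 0.0392]
orientation: [0.118, -3.139, -0.0]
force: [0.5, -1.1, 0.0]
opening: 0.0932
gripper_force: 0.0
```

Run:
```python
from pin import *
go((.499,.0921,.0392),yaw=94.3)
```

```text
t 35.4 p [0.5005 0.0751 0.0392] yaw 94.3 tilt z [-0.  0. -1.] turn units -0.0 F [ 0.5 -1.1  0. ] op 0.0932 gf 0.0
 -> (0.499, 0.0921, 0.0392) [0.01 0.57 0.  ]
```

>>> apply_moves --steps '[0,0.03,0,0,0,0,100,0,0.04,0,0,0,0,100,0,0.04,0,0,0,0,100,0,0.04,0,0,0,0,100,0,0.04,0,0,0,0,100,0,0.04,0,0,0,0,100,0,0.04,0,0,0,0,100,0,0.04,0,0,0,0,100,0,0.04,0,0,0,0,100,0,0.03,0,0,0,0,100,0,0.03,0,0,0,0,100,0,0.02,0,0,0,0,100]'

```text
t: 36.42
tool_pos: [0.4995, 0.088, 0.0392]
orientation: [0.118, -3.139, -0.0]
force: [0.1, -0.3, 0.3]
opening: 0.0931
gripper_force: 0.0
```

>>> apply_moves --steps '[0,0,0,0,0,0.14,100,0,0,0,0,0,0.14,100,0,0,0,0,0,0,100]'

```text
t: 36.67
tool_pos: [0.4995, 0.0879, 0.0392]
orientation: [0.069, -3.141, -0.0]
force: [0.4, -0.7, 0.8]
opening: 0.0932
gripper_force: 0.0
```

Run:
```python
from pin import *
go((.499,.0876,.0392),yaw=92.6)
```

```text
t 36.7 p [0.4995 0.0879 0.0392] yaw 92.53 tilt z [-0. -0. -1.] turn units -0.01 F [ 0.4 -0.7  0.8] op 0.0932 gf 0.0
 -> (0.499, 0.0876, 0.0392) [ 0.02 -0.01  0.  ]
```

>>> apply_moves --steps '[0,0,0,0,0,0,96,0,0,0,0,0,0,93,0,0,0,0,0,0,91,0,0,0,0,0,0,90,0,0,0,0,0,0,89,0,0,0,0,0,0,88,0,0,0,0,0,0,88,0,0,0,0,0,0,88,0,0,0,0,0,0,88]' --grip_force 3

```text
t: 37.42
tool_pos: [0.4995, 0.0879, 0.0392]
orientation: [0.072, -3.141, -0.0]
force: [-0.6, 1.2, -0.5]
opening: 0.0845
gripper_force: 3.0
```

>>> apply_moves --steps '[0,0,0,0,0,0,91,0,0,0,0,0,0,94,0,0,0,0,0,0,97,0,0,0,0,0,0,100,0,0,0,0,0,0,100,0,0,0,0,0,0,100]'

```text
t: 37.92
tool_pos: [0.4996, 0.0879, 0.0392]
orientation: [0.072, -3.141, 0.0]
force: [0.9, 0.6, 0.4]
opening: 0.0932
gripper_force: 0.0
```

>>> apply_moves --steps '[0,0,-0.2,0,0,0,100,0,0,-0.3,0,0,0,100,0,0,-0.5,0,0,0,100,0,0,-0.8,0,0,0,100,0,0,-0.9,0,0,0,100,0,0,-0.9,0,0,0,100,0,0,-0.9,0,0,0,100,0,0,-0.9,0,0,0,100,0,0,-0.9,0,0,0,100]'

```text
t: 38.67
tool_pos: [0.4995, 0.0879, 0.2308]
orientation: [-0.072, 3.14, 0.0]
force: [0.1, -0.2, -0.7]
opening: 0.0932
gripper_force: 0.0
```

Run:
```python
from pin import *
go()
s=eyes.read_camera("side")[:,:,::-1];cv2.imwrite("pics/s10.png",cv2.resize(s[80:365,205:405],None,fx=2.1,fy=2.1,interpolation=cv2.INTER_CUBIC))
fit({"side":np.ascontiguousarray(s)},(.499,.0876,.05),("side",))
```

```text
t 38.7 p [0.4995 0.0879 0.2308] yaw 92.61 tilt z [ 0.001  0.    -1.   ] turn units -0.01 F [ 0.1 -0.2 -0.7] op 0.0932 gf 0.0
('side',) [0.4984 0.0851] deg 4.42 cost 689.0 [np.float64(2498.0)]
```

View pics/s10.png

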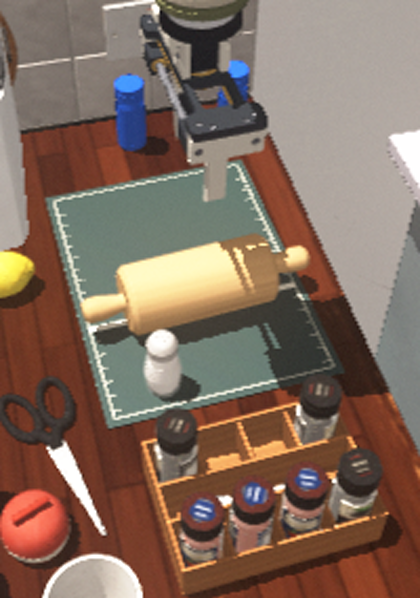

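The pin lies over the line, with the shaker upright beyond it and all four jars in the caddy. I'll move the arm aside and check the pin from the top camera.

>>> apply_moves --steps '[0,-0.9,0,0,0,0,100,0,-0.9,0,0,0,0,100,0,-0.9,0,0,0,0,100,0,-0.9,0,0,0,0,100,0,-0.9,0,0,0,0,100,0,-0.9,0,0,0,0,100,0,-0.9,0,0,0,0,100,0,0,0,0,0,0,100]'

```text
t: 39.38
tool_pos: [0.5081, -0.1051, 0.2291]
orientation: [-0.066, 3.14, -0.003]
force: [0.2, 0.3, 0.6]
opening: 0.093
gripper_force: 0.0
```

Run:
```python
from pin import *
go()
ims={c:np.ascontiguousarray(eyes.read_camera(c)[:,:,::-1]) for c in C}
fit(ims,(.499,.0876,.05))
t=ims["top"];cv2.imwrite("pics/t11.png",cv2.resize(t[155:280,150:350],None,fx=4,fy=4,interpolation=cv2.INTER_CUBIC))
```

```text
t 39.4 p [ 0.5081 -0.1051  0.2291] yaw 92.43 tilt z [ 0.001 -0.002 -1.   ] turn units -0.05 F [0.2 0.3 0.6] op 0.093 gf 0.0
('side',) [0.4966 0.0847] deg 5.2 cost 915.0 [np.float64(2370.0)]
('top',) [0.4983 0.0881] deg 4.53 cost 90.0 [np.float64(2023.0)]
('side', 'top') [0.4974 0.0869] deg 4.99 cost 1084.0 [np.float64(2370.0), np.float64(2023.0)]
```

View pics/t11.png

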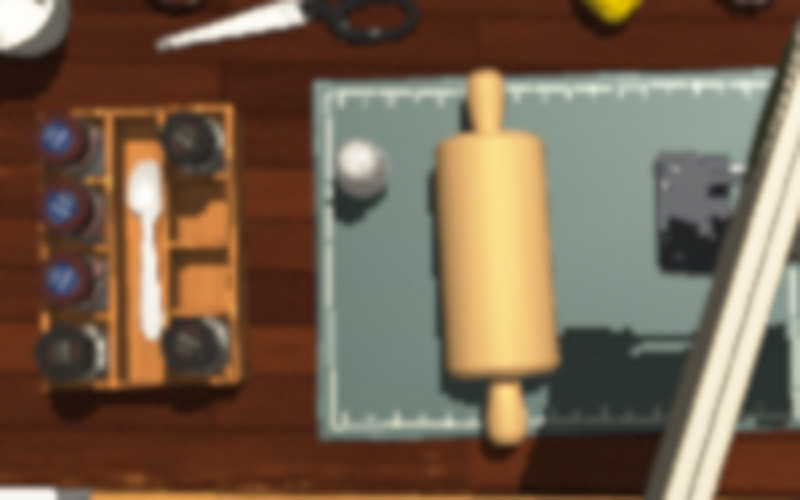

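Pin centre is at y 0.088 against the line's 0.088, about 2° from parallel, and everything is upright and in place. Handing in.

```bash
python3 -c "
from plant import robot
print(robot.close_job())"
```

```text
the job is handed in; nothing more can be done
None
```

The job is done and handed in: all four stray jars stand upright in the caddy, the flour shaker stands on the strip beyond the thick line, and the pin lies still over the line, about 2° off parallel to it.

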